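# Seat the plug-in sensor card of a bench data logger

### The arm

A 7-joint arm with a two-finger parallel gripper is mounted at the origin on a cart in front of the work surface, level with it; the furniture and walls round the work are solid. World frame = base frame: x ahead of the robot, y to its left, z up, the work surface at z = 0. Lengths are in m, angles in degrees, forces in N, time in s.
With the tool pointing down it reaches from about 0.4 to 0.9 m from the base axis. Payload 5.5 kg.
Tool frame: the origin (TCP) lies between the finger pads; the fingertips stand 19 mm ahead of it and the grasp point (between the pads) is the TCP (env.tips_ahead is the distance from the TCP to the fingertips, in m); y points along the fingers, z is the direction in which the jaws open and shut, and the axes are right-handed (so a half turn about y gives the same grasp; the last joint's range is limited). The gripper opens to 85 mm and grips with 20 to 120 N. Pads are 22 mm wide; open, the fingers measure 114 mm over their backs; the gripper's body (76 mm by 85 mm) begins 54 mm behind the grasp point. The pads swing forward as they close: fully open they stand 13 mm farther back than shut.
Start: joints at [84.465, 28.699, -24.465, 88.831, 12.651, 65.22, -12.049], TCP at [0.229, -0.608, 0.25] pointing down, gripper open.
Joint ranges: [-164.97, 164.97], [-17.58, 116.51], [-87.97, 89.64], [11.32, 138.91], [-80.73, 260.73], [10.89, 115.49], [-147.41, 147.41]. Speed limits (degrees/s): [147.25, 147.25, 180, 180, 180, 180, 180].

### API

Orientations are given as [roll, pitch, yaw] about the fixed x, y, z axes, in that order (R = Rz(yaw) Ry(pitch) Rx(roll)).
In Python, from bench import env gives the robot as it stands. The module is installed in compiled form; this text tells all that it offers.
- The arm moves only by the tool drive_tool, never from a script. Its argument "commands" is a list that holds one entry, the list of rows, each a list of 6 numbers: the shift along the tool's x, y, z in m, then the turn, a rotation vector about the tool's x, y, z in degrees. In form: [[[dx, dy, dz, wx, wy, wz], ...]]. A call has 1 to 20 rows; each row shifts and turns the commanded pose from where the row before left it, along the tool's axes as they then stand; what a row does not reach is not made up. A row lasts 1/12 s, in which the tool goes at most 41.7 mm and 7.16 degrees, less where a joint would pass 70% of its speed; a pose out of reach is approached as far as the arm can. A call with a gripper value outside its range is refused whole. "claw" is the finger opening in m, from 0 to 0.0854, set as the call begins (left out, the last holds). The fingers move at their own pace and stop on an object; "force" is the grip in N (left out, the last holds). Time passes only in rows, so rows that do not move let the fingers close. It gives the time, the measured TCP pose, the force and the opening at its end, in the units of the state.
- env.observe(): the state, without advancing time (a new reading comes with each control period).
- env.snapshot(name): name is "scene" or "top" or "wrist"; returns (picture, depth): 420x560x3 uint8, blue, green, red; 420x560 float32, m along the optical axis (not along the pixel's ray), 0 where there is no reading.
- env.calibration(name): a dict with "fx", "fy", "cx", "cy" (pixels), "rvec" (rotation vector, rad) and "tvec" (3), from world to camera coordinates, as OpenCV has them; the wrist camera has in their place "T_tool_cam" (4x4, takes a point from camera to tool coordinates, whose origin is the TCP and whose axes are the tool frame's). Camera axes: x right, y down, z forward; pixel columns grow to the right and rows downward; lengths in m; the calibration is good to about 2 mm. A picture is of the moment at which its call begins: read the wrist's pose just before it. calibration takes no time and is no camera call.
- env.sign_off(): hands the job in, once; it reports no verdict.
Trained networks look in the newest picture that a camera, given by its name, has taken for a name from the list of things; names that differ only in an ending like _2 or _b are one class to them, and where a whole thing is asked for, a point or a joint stands for the part that bears it (a point fixed in the world has none). Each returns a list of dicts, best first, with "p" (0 to 1); they miss things now and then, are a little off and sometimes report something else, mostly with a low value. They report only what shows in the picture. A call takes as long as a camera call. They do not tell look-alikes from the thing itself.
- env.silhouettes(camera, target): "region" (420x560 bool, what is visible of it).
- env.landmark_of(camera, target): "position" ([x, y, z] in m, in the coordinates of the camera as it stood for that picture, good to about 4 mm: a listed point, or the origin of a listed thing).
The state is a dict: "time": time; "joints": joint angles; "joint_vel": joint speeds; "joint_torque": joint torques, N m; "tcp_pos": TCP position; "orientation": TCP orientation; "ft_force": force on the tool from outside, world axes, zero at the start; "ft_torque": the same for the moment, N m; "opening": opening from 0.0 (shut) to 1.0 (fully open).
Only numpy, scipy, OpenCV 4.12 (cv2) and the standard library are available. Lean on these libraries where they do the work, as an engineer would, in place of code of your own. Each camera call takes 0.05 s, during which the arm holds its last target.

### The job

The sensor card of the small open data logger is hanging part-way out of its slot with both ejector levers swung out. Push it straight in along its two card guides until it stops at the connector, then swing both ejector levers in until they lie flat along the card's front panel, so that their claws draw the card fully home in the connector. Leave the pen meter, the timer and the tweezers beside the logger where they are.

Things in the scene. Friction and masses are not known exactly. Their poses are not given: they have to be found in the camera images.
- chassis: fixed grey open-topped logger, 150 wide, 144 deep, 72 mm high. Origin: centre of its underside; x runs from its front to its back (the way the card slides in), y left, z up. Aluminium front lips left and right: front faces x = -70, back faces -66, inner edges y = +-63, tops z = 72 mm. Behind each a white grooved card guide runs along x, connector at the back; tray below the card, top z = 30 mm
- card: loose green circuit board, 120 wide, 124 long, 3 mm thick, 0.2 kg, level, its side edges in the guides with 1.5 mm play. Origin: on its underside midway between the two lever pivots, at z = 42 mm; axes as the chassis. The connector grips it lightly (5 N) from about 8 mm before home and resists the last 6 mm with about 30 N: stiff for a push on the panel, easy for a lever (about 10 N at its tip)
- panel_mid (a point): middle of the front face of the card's upright aluminium front panel, the face to push (92 mm wide, z = 36 to 69 mm; this point at z = 52 mm, 6 mm in +x from the card's origin). In the chassis frame its x is -121 to -101 mm at the start, -62 mm where the card stops at the connector, -56 mm when fully home
- lever_left_tip (a point): centre of the thumb tab of the left (+y) ejector lever, 41 mm from its pivot. Black plastic bar, 47 mm long from the pivot, 8 mm wide, z = 54 to 65 mm (68 at the tab); nothing below it but the card's ear at the pivot (top z = 45 mm). Its upright pivot is on the card, at y = +54 mm on the line through the card's origin. Open it points at the robot, closed it lies across the panel
- lever_right_tip (a point): the same for the right (-y) ejector lever, a mirror image: pivot at y = -54 mm of the card's origin
- lever_left (a joint): angle of the left lever, rad: 0 closed flat along the panel, 1.55 swung out square to it, towards the robot; stiff enough to stay where it is left. Above about 1.2 its claw passes inside the lip as the card slides in; with the card at the connector, below about 0.7 the claw bears on the lip's back and draws the card in
- lever_right (a joint): the same for the right lever
- meter: loose pen meter with a red probe sleeve, 26x244x21 mm, lying to the right of the logger; origin at the centre of its underside
- timer: loose white digital timer, 33x66x58 mm, standing to the left of the logger; origin at the centre of its underside
- tweezers: loose steel tweezers, 21x141x9 mm, lying to the left of the logger's front; origin at the centre of its underside
Not all that is in view belongs to the job. Of the things shaped like the chassis, the grey one is meant.

How it is judged:
By the outcome, as a careful person would: the job done as asked, in the order asked, and still so for the second after the job is handed in, with the robot touching nothing.
It also fails if it takes over 58 s, if anything falls off the work surface, if the arm or the gripper's body presses on something with over 40 N, if the wrist force passes 120 N, or if a joint passes its speed limit or range.

## Working session

There is one attempt and no reset: what is moved stays moved. The work goes in short steps, Python scripts to look and compute and a tool call to move; the robot and the scene stay as the last step left them, time stands still between calls to the robot, and variables do not carry over. Pictures are saved under pics/ and viewed, and the job is handed in when it is done.

Besides the shell and the picture viewer there is one more tool, called after "Emit:" as a command line: name --argument value ..., lists and objects as JSON in quotes. drive_tool: Moves the arm, as the interface text tells. Its arguments: {"type":"object","properties":{"commands":{"type":"array"},"claw":{"type":"number"},"force":{"type":"number"}},"required":["commands"]}

```bash
mkdir -p pics; cat > h.py <<'E'
import numpy as np, cv2
from bench import env
from scipy.spatial.transform import Rotation as R
def c2w(cam,p,st=None):
    c=env.calibration(cam)
    if cam=="wrist":
        st=st or env.observe()
        T=np.array(c["T_tool_cam"]); q=T[:3,:3]@p+T[:3,3]
        return R.from_euler('xyz',st["orientation"],degrees=True).as_matrix()@q+np.array(st["tcp_pos"])
    M=cv2.Rodrigues(np.array(c["rvec"],float))[0]
    return M.T@(np.array(p)-np.array(c["tvec"]).ravel())
def px(cam,u,v,d):
    c=env.calibration(cam); return np.array([(u-c["cx"])/c["fx"]*d,(v-c["cy"])/c["fy"]*d,d])
E
python3 - <<'E'
from h import *
s=env.observe();print(s)
print(env.tips_ahead)
for n in ["scene","top"]:
    p,d=env.snapshot(n); cv2.imwrite(f"pics/{n}0.png",p); np.save(f"{n}0.npy",d)
    for t in ["chassis","card","panel_mid","lever_left_tip","lever_right_tip","meter","timer","tweezers"]:
        for o in env.landmark_of(n,t)[:3]: print(n,t,round(o["p"],2),c2w(n,o["position"]).round(4))
print(env.observe()["time"])
E
```

```text
{'time': 0.0, 'joints': array([ 84.46641247,  28.75221274, -24.45486077,  88.89219169,
        12.65083844,  65.22016515, -12.04954973]), 'joint_vel': array([-0.03911797,  0.07372831, -0.09467525,  0.00358779, -0.00719593,
       -0.09852188,  0.08127153]), 'joint_torque': array([ 5.52951315e-04, -5.69519019e+01, -5.81660941e+00, -2.80948842e+01,
        1.06819245e-02,  1.18359903e-02, -4.77210438e-05]), 'tcp_pos': array([ 0.22858283, -0.60777334,  0.24927389]), 'orientation': array([-9.01108967e+01,  4.00139957e-03, -1.59381832e+02]), 'ft_force': array([ 0.59248566, -0.68126906, -0.64112621]), 'ft_torque': array([-0.01752461,  0.03688756,  0.04954471]), 'opening': 1.0003903615755556}
0.019
scene chassis 0.72 [ 0.4827 -0.2203  0.001 ]
scene chassis 0.65 [6.237e-01 1.129e-01 5.000e-04]
scene card 0.87 [0.4982 0.1317 0.038 ]
scene panel_mid 0.64 [0.507  0.1276 0.0495]
scene panel_mid 0.61 [0.4502 0.0938 0.053 ]
scene lever_left_tip 0.7 [0.4626 0.1855 0.0535]
scene lever_right_tip 0.66 [0.4474 0.0904 0.0535]
scene meter 0.7 [ 0.6098 -0.0516  0.0014]
scene timer 0.79 [ 0.689   0.2531 -0.0031]
scene tweezers 0.7 [ 0.5851  0.2787 -0.0039]
top chassis 0.9 [ 0.4829 -0.2217  0.005 ]
top chassis 0.74 [ 0.6199  0.1064 -0.0029]
top card 0.57 [0.4998 0.1299 0.0402]
top panel_mid 0.4 [0.6913 0.2535 0.001 ]
top lever_left_tip 0.56 [0.4667 0.1874 0.0576]
top lever_right_tip 0.38 [0.4511 0.0926 0.0531]
top meter 0.67 [ 0.6069 -0.0548  0.0057]
top timer 0.62 [0.6921 0.2519 0.0034]
top tweezers 0.47 [ 5.882e-01  2.771e-01 -1.000e-04]
0.9
```

View pics/scene0.png

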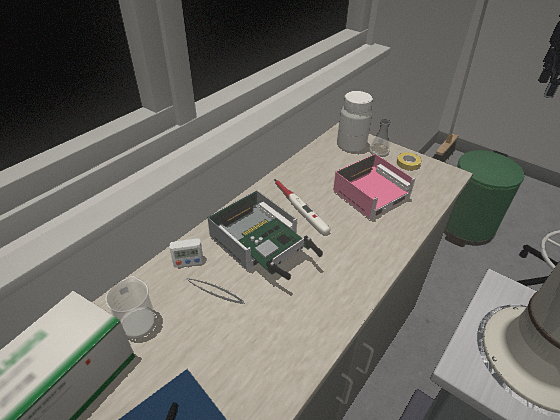

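View pics/top0.png

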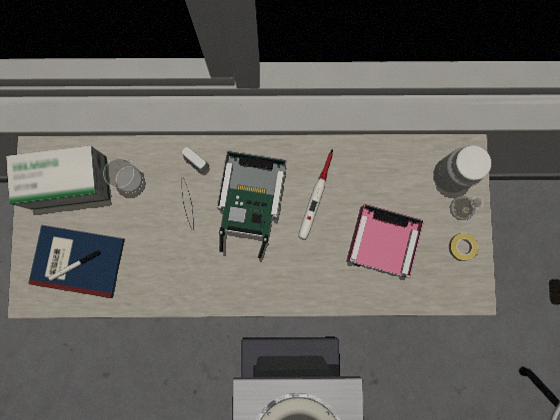

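The grey logger is at about pixel (252,190) in the top view. The card sticks out toward the robot with its levers at (223,243) and (264,247). The pink chassis is the decoy. Next I move above the logger for a wrist view.

```bash
cat >> h.py <<'E'
def plan(wps,step=0.03,fast=None,st=None):
    "wps: list of (xyz, yaw) world; prints per leg tool-frame translation (no turn), tool assumed down"
    st=st or env.observe(); p=np.array(st["tcp_pos"]); Rm=R.from_euler('xyz',st["orientation"],degrees=True).as_matrix()
    for w in wps:
        d=Rm.T@(np.array(w)-p); n=int(np.ceil(np.linalg.norm(d)/step)); print(n,"x",(d/max(n,1)).round(4)); p=np.array(w)
E
python3 - <<'E'
from h import *
print(env.calibration("wrist"))
plan([[.40,-.2,.25],[.43,.12,.28]],.036)
E
```

```text
{'fx': 354.22196994161, 'fy': 354.22196994161, 'cx': 282.6106529584603, 'cy': 219.17934729990625, 'T_tool_cam': array([[ 9.81747544e-04,  9.59022604e-01,  2.83327870e-01,
        -7.20078662e-02],
       [-1.04822998e-03, -2.83326864e-01,  9.59022830e-01,
        -1.23543236e-01],
       [ 9.99998969e-01, -1.23851107e-03,  7.27120787e-04,
        -1.06359765e-03],
       [ 0.00000000e+00,  0.00000000e+00,  0.00000000e+00,
         1.00000000e+00]])}
13 x [-0.0234  0.     -0.0248]
9 x [-0.0156 -0.0033 -0.0321]
```

Emit:
drive_tool --commands '[[[-0.0234, 0, -0.0248, 0, 0, 0], [-0.0234, 0, -0.0248, 0, 0, 0], [-0.0234, 0, -0.0248, 0, 0, 0], [-0.0234, 0, -0.0248, 0, 0, 0], [-0.0234, 0, -0.0248, 0, 0, 0], [-0.0234, 0, -0.0248, 0, 0, 0], [-0.0234, 0, -0.0248, 0, 0, 0], [-0.0234, 0, -0.0248, 0, 0, 0], [-0.0234, 0, -0.0248, 0, 0, 0], [-0.0234, 0, -0.0248, 0, 0, 0], [-0.0234, 0, -0.0248, 0, 0, 0], [-0.0234, 0, -0.0248, 0, 0, 0], [-0.0234, 0, -0.0248, 0, 0, 0], [0, 0, 0, 0, -7, 0], [0, 0, 0, 0, -7, 0], [0, 0, 0, 0, -7, 0], [0, 0, 0, 0, -7, 0], [0, 0, 0, 0, -7, 0], [0, 0, 0, 0, -7, 0], [0, 0, 0, 0, -7, 0]]]' --claw 0 --force 80

```text
time: 2.57
tcp_pos: [0.4002, -0.1995, 0.2505]
orientation: [-90.0, -0.0, -110.0]
ft_force: [-0.2, -0.1, 0.4]
opening: 0.001
```

Emit:
drive_tool --commands '[[[-0.0339, -0.003, -0.0049, 0, 0, 0], [-0.0339, -0.003, -0.0049, 0, 0, 0], [-0.0339, -0.003, -0.0049, 0, 0, 0], [-0.0339, -0.003, -0.0049, 0, 0, 0], [-0.0339, -0.003, -0.0049, 0, 0, 0], [-0.0339, -0.003, -0.0049, 0, 0, 0], [-0.0339, -0.003, -0.0049, 0, 0, 0], [-0.0339, -0.003, -0.0049, 0, 0, 0], [-0.0339, -0.003, -0.0049, 0, 0, 0], [-0.0339, -0.003, -0.0049, 0, 0, 0], [0, 0, 0, 0, -7, 0], [0, 0, 0, 0, -7, 0], [0, 0, 0, 0, -7, 0], [0, 0, 0, 0, -7, 0], [0, 0, 0, 0, -7, 0], [0, 0, 0, 0, -7, 0], [0, 0, 0, 0, -7, 0]]]'

```text
time: 3.98
tcp_pos: [0.4723, 0.1354, 0.2805]
orientation: [-90.0, -0.0, -61.0]
ft_force: [-0.0, 0.2, -0.3]
opening: -0.002
```

Emit:
drive_tool --commands '[[[0, 0, 0, 0, -7, 0], [0, 0, 0, 0, -7, 0], [0, 0, 0, 0, -7, 0], [0, 0, 0, 0, -7, 0], [0, 0, 0, 0, -7, 0], [0, 0, 0, 0, -7, 0], [0, 0, 0, 0, -7, 0], [0, 0, 0, 0, -2.5, 0], [0, 0, 0, 0, 0, 0], [0, 0, 0, 0, 0, 0]]]'

```text
time: 4.82
tcp_pos: [0.4723, 0.1353, 0.2803]
orientation: [-90.0, 0.0, -10.0]
ft_force: [0.1, -0.5, -0.0]
opening: -0.001
```

```bash
python3 - <<'E'
from h import *
s=env.observe();print(s["tcp_pos"],s["orientation"],s["joints"].round(0),s["time"])
n="wrist"
p,d=env.snapshot(n); cv2.imwrite(f"pics/w1.png",p); np.save("w1.npy",d)
for t in ["chassis","card","panel_mid","lever_left_tip","lever_right_tip"]:
    for o in env.landmark_of(n,t)[:3]: print(n,t,round(o["p"],2),c2w(n,o["position"],s).round(4))
E
```

```text
[0.47227994 0.1352896  0.28029902] [-8.99849860e+01  6.81162205e-03 -9.99529817e+00] [ 44.  28. -80. 108.  30.  69.  33.] 4.8167
wrist card 0.72 [0.4976 0.1355 0.0387]
wrist panel_mid 0.75 [0.5046 0.1333 0.0493]
wrist lever_left_tip 0.66 [0.468  0.1848 0.0523]
wrist lever_right_tip 0.78 [0.4502 0.0945 0.0542]
```

View pics/w1.png

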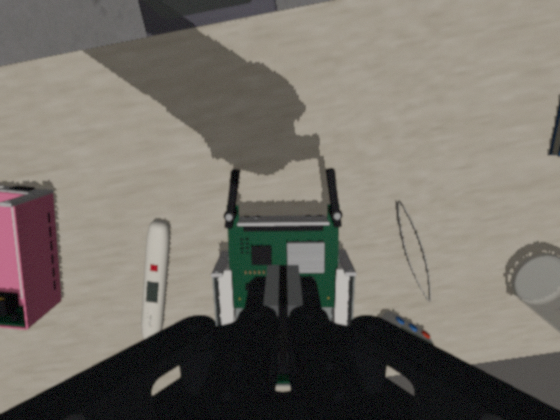

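The wrist view is upside down, with the robot at the top. It shows the panel at row 220, the lever pivots at (228,217) and (337,216), and the lever tips at (235,175) and (332,175). The lips are near (222,268) and (345,265).

```bash
python3 - <<'E'
from h import *
im=cv2.imread("pics/w1.png"); c=im[150:330,190:380]; cv2.imwrite("pics/w1c.png",cv2.resize(c,None,fx=4,fy=3.3,interpolation=cv2.INTER_CUBIC) if 0 else cv2.resize(c,(760,600),interpolation=cv2.INTER_CUBIC)[:600])
E
```

```text
(no output)
```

View pics/w1c.png

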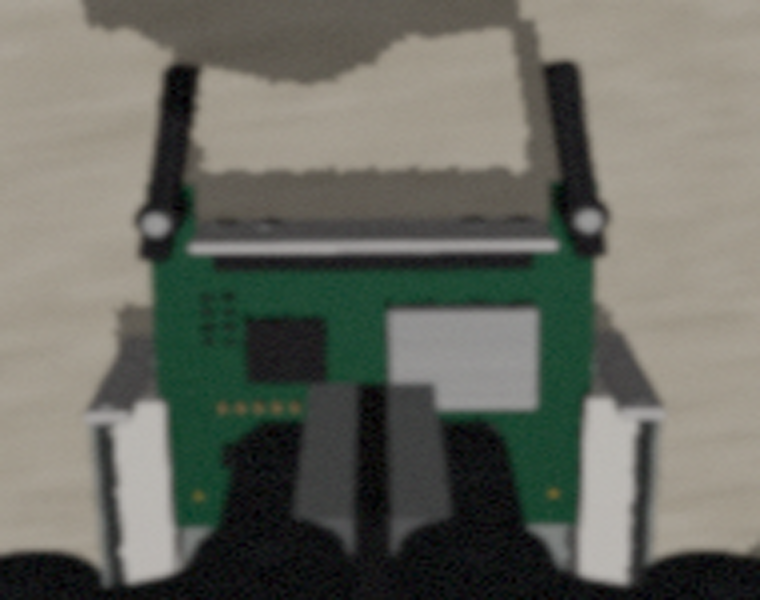

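```bash
cat >> h.py <<'E'
def rayz(cam,u,v,z,st=None):
    a=c2w(cam,np.zeros(3),st); b=c2w(cam,px(cam,u,v,1.0),st); return a+(b-a)*(z-a[2])/(b[2]-a[2])
E
python3 - <<'E'
from h import *
d=np.load("w1.npy"); s=env.observe()
f=lambda u,v:(190+u/4,150+v/(600/180))
P={}
for n,u,v,z in [("pivR",156,223,.067),("pivL",588,221,.067),("panR",190,246,.069),("panL",558,244,.069),("lipR",88,412,.072),("lipL",662,412,.072),("tipR",181,90,.068),("tipL",565,88,.068)]:
    a,b=f(u,v); w=rayz("wrist",a,b,z,s); P[n]=w
    print(n,w.round(4), "depth-based",c2w("wrist",px("wrist",a,b,d[int(round(b)),int(round(a))]),s).round(4))
for k in ["piv","pan","lip"]:
    e=P[k+"L"]-P[k+"R"]; print(k,np.linalg.norm(e)*1e3, np.degrees(np.arctan2(-e[0],e[1])),((P[k+"L"]+P[k+"R"])/2).round(4))
E
```

```text
pivR [0.4874 0.0792 0.067 ] depth-based [0.4881 0.0786 0.0644]
pivL [0.5053 0.1845 0.067 ] depth-based [0.5059 0.1847 0.065 ]
panR [0.4953 0.0863 0.069 ] depth-based [0.4962 0.0858 0.066 ]
panL [0.5104 0.1761 0.069 ] depth-based [0.5195 0.1783 0.0411]
lipR [0.5422 0.0501 0.072 ] depth-based [0.5422 0.0501 0.0721]
lipL [0.5675 0.1947 0.072 ] depth-based [0.6035 0.2046 0.    ]
tipR [0.4495 0.0938 0.068 ] depth-based [0.4503 0.0929 0.0624]
tipL [0.4647 0.1842 0.068 ] depth-based [0.4661 0.1849 0.0609]
piv 106.85547657179114 -9.608975763318574 [0.4964 0.1318 0.067 ]
pan 91.00545705221704 -9.546953131430282 [0.5029 0.1312 0.069 ]
lip 146.80979661945244 -9.921109456978254 [0.5548 0.1224 0.072 ]
```

Emit:
drive_tool --commands '[[[0, 0.03, 0.001, 0, -0.3, 0], [0, 0.03, 0, 0, 0, 0], [0, 0.03, 0, 0, 0, 0], [0, 0.03, 0, 0, 0, 0], [0, 0.03, 0, 0, 0, 0], [0, 0.03, 0, 0, 0, 0], [0, 0.02, 0, 0, 0, 0], [0, 0.01, 0, 0, 0, 0], [0, 0.006, 0, 0, 0, 0], [0, 0, 0, 0, 0, 0], [0, 0, 0, 0, 0, 0]]]'

```text
time: 6.03
tcp_pos: [0.4731, 0.1368, 0.0652]
orientation: [-90.0, -0.1, -9.6]
ft_force: [-0.7, -0.6, 0.8]
opening: 0.005
```

```bash
python3 - <<'E'
from h import *
s=env.observe();print(s["tcp_pos"],s["orientation"],s["joints"].round(0),s["time"],s["ft_force"])
n="wrist"
p,d=env.snapshot(n); cv2.imwrite(f"pics/w2.png",p)
E
```

```text
[0.47306666 0.13681593 0.06517595] [-8.99563509e+01 -6.46573213e-02 -9.58167478e+00] [ 27.  43. -59. 118.  50.  50.  19.] 6.0333 [-0.72091304 -0.62236162  0.78408765]
```

View pics/w2.png

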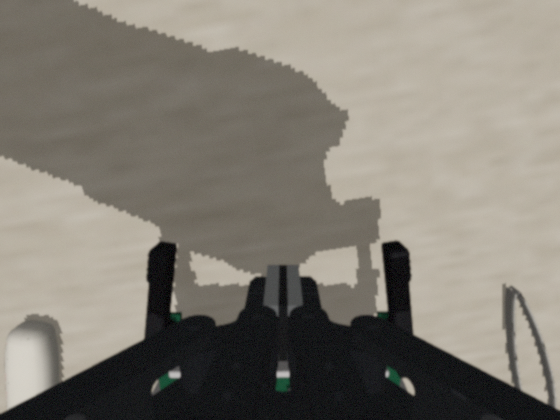

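The fingers are centred between the levers, in front of the panel. I'll push now.

Emit:
drive_tool --commands '[[[0.005, 0, 0, 0, 0, 0], [0.005, 0, 0, 0, 0, 0], [0.005, 0, 0, 0, 0, 0], [0.004, 0, 0, 0, 0, 0], [0.004, 0, 0, 0, 0, 0], [0.004, 0, 0, 0, 0, 0], [0.004, 0, 0, 0, 0, 0], [0.004, 0, 0, 0, 0, 0], [0.004, 0, 0, 0, 0, 0], [0.004, 0, 0, 0, 0, 0], [0.004, 0, 0, 0, 0, 0], [0.004, 0, 0, 0, 0, 0]]]'

```text
time: 7.08
tcp_pos: [0.5233, 0.1277, 0.0643]
orientation: [-90.0, -0.0, -9.6]
ft_force: [-1.1, 0.1, 0.2]
opening: 0.002
```

```bash
python3 - <<'E'
from h import *
s=env.observe();print(s["tcp_pos"],s["orientation"],s["joints"].round(0),s["time"],s["ft_force"])
f=np.array([.9857,-.1685,0]);l=np.array([.1685,.9857,0]);print(f@s["tcp_pos"],l@s["tcp_pos"])
for n in ["wrist","scene"]:
  p,d=env.snapshot(n)
  if n=="scene": p=cv2.resize(p[160:310,180:360],(720,600),interpolation=2)
  cv2.imwrite(f"pics/{n}3.png",p)
E
```

```text
[0.52326884 0.12769507 0.06429947] [-8.99975363e+01 -1.27479159e-02 -9.59342724e+00] [ 27.  46. -58. 111.  50.  53.  23.] 7.0833 [-1.14736074  0.10997155  0.18434881]
0.49426947242423047 0.2140398315348748
```

View pics/scene3.png

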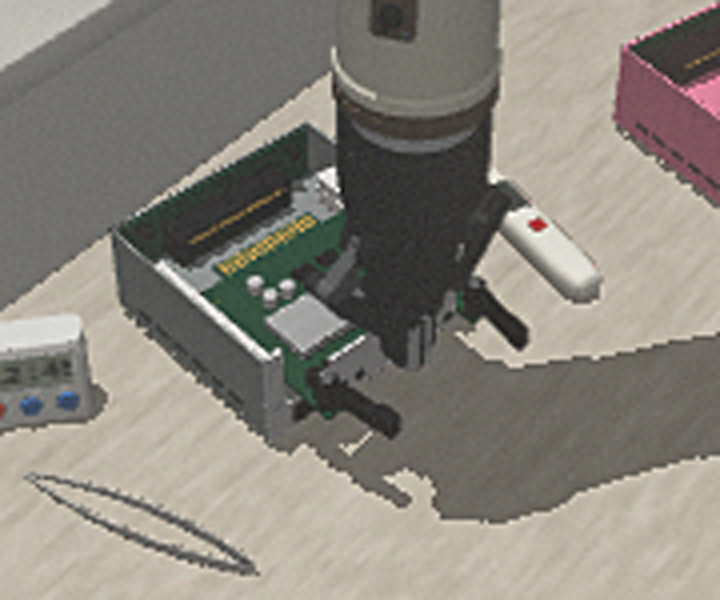

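View pics/wrist3.png

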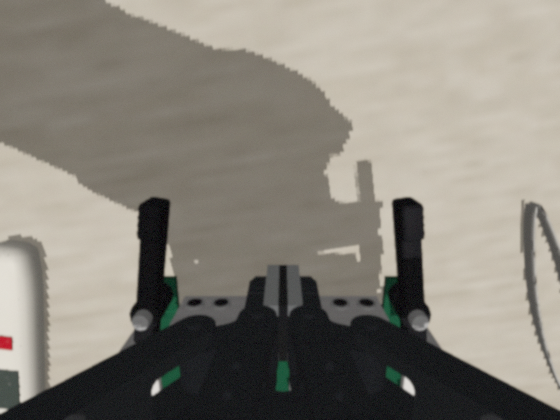

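The card is sliding freely at about 1 N. I'll continue, then approach the stop slowly.

Emit:
drive_tool --commands '[[[0.004, 0, 0, 0, 0, 0], [0.004, 0, 0, 0, 0, 0], [0.004, 0, 0, 0, 0, 0], [0.003, 0, 0, 0, 0, 0], [0.003, 0, 0, 0, 0, 0], [0.002, 0, 0, 0, 0, 0], [0.001, 0, 0, 0, 0, 0], [0, 0, 0, 0, 0, 0]]]'

```text
time: 7.85
tcp_pos: [0.5437, 0.1243, 0.0643]
orientation: [-90.0, -0.0, -9.6]
ft_force: [-0.2, 0.6, -0.4]
opening: -0.001
```

Emit:
drive_tool --commands '[[[0.001, 0, 0, 0, 0, 0], [0.001, 0, 0, 0, 0, 0]]]'

```text
time: 8.02
tcp_pos: [0.5452, 0.1241, 0.0643]
orientation: [-90.0, 0.0, -9.6]
ft_force: [-1.3, -0.5, 0.5]
opening: 0.005
```

Emit:
drive_tool --commands '[[[0.001, 0, 0, 0, 0, 0], [0.001, 0, 0, 0, 0, 0]]]'

```text
time: 8.18
tcp_pos: [0.5473, 0.1237, 0.0643]
orientation: [-90.0, 0.0, -9.6]
ft_force: [-1.3, -0.0, -0.6]
opening: -0.003
```

Emit:
drive_tool --commands '[[[0.001, 0, 0, 0, 0, 0], [0.0005, 0, 0, 0, 0, 0], [0, 0, 0, 0, 0, 0]]]'

```text
time: 8.43
tcp_pos: [0.548, 0.1236, 0.0642]
orientation: [-90.0, 0.1, -9.6]
ft_force: [-4.5, -0.2, 4.1]
opening: -0.002
```

Emit:
drive_tool --commands '[[[0.001, 0, 0, 0, 0, 0], [0.0005, 0, 0, 0, 0, 0]]]'

```text
time: 8.6
tcp_pos: [0.5484, 0.1237, 0.0642]
orientation: [-90.0, 0.2, -9.5]
ft_force: [-8.4, 0.3, 6.4]
opening: 0.003
```

Emit:
drive_tool --commands '[[[0.001, 0, 0, 0, 0, 0], [0.0005, 0, 0, 0, 0, 0]]]'

```text
time: 8.77
tcp_pos: [0.5502, 0.1236, 0.0642]
orientation: [-90.0, 0.1, -9.5]
ft_force: [-6.2, 0.5, 3.8]
opening: -0.001
```

Emit:
drive_tool --commands '[[[0.001, 0, 0, 0, 0, 0], [0.0005, 0, 0, 0, 0, 0]]]'

```text
time: 8.93
tcp_pos: [0.5512, 0.1234, 0.0641]
orientation: [-90.0, 0.2, -9.5]
ft_force: [-8.9, 0.9, 6.9]
opening: -0.002
```

Emit:
drive_tool --commands '[[[0.001, 0, 0, 0, 0, 0], [0, 0, 0, 0, 0, 0]]]'

```text
time: 9.1
tcp_pos: [0.5513, 0.1234, 0.0641]
orientation: [-90.1, 0.3, -9.5]
ft_force: [-10.9, 0.5, 7.5]
opening: 0.0
```

Emit:
drive_tool --commands '[[[0.001, 0, 0, 0, 0, 0], [0.001, 0, 0, 0, 0, 0]]]'

```text
time: 9.27
tcp_pos: [0.5514, 0.1234, 0.0639]
orientation: [-90.1, 0.4, -9.4]
ft_force: [-18.4, 1.8, 12.0]
opening: 0.001
```

Emit:
drive_tool --commands '[[[0.001, 0, 0, 0, 0, 0], [0, 0, 0, 0, 0, 0]]]'

```text
time: 9.43
tcp_pos: [0.5514, 0.1234, 0.0638]
orientation: [-90.1, 0.5, -9.4]
ft_force: [-18.0, 0.0, 11.4]
opening: 0.006
```

At the stop: TCP no longer advances and force rises to 18 N. I'll back off, rise and look.

Emit:
drive_tool --commands '[[[-0.006, 0, 0, 0, 0, 0], [-0.015, 0, 0, 0, 0, 0], [-0.02, 0, 0, 0, 0, 0], [-0.02, -0.02, 0, 0, 0, 0], [-0.02, -0.03, 0, 0, 0, 0], [-0.015, -0.03, 0, 0, 0, 0], [-0.01, -0.03, 0, 0, 0, 0], [0, -0.03, 0, 0, 0, 0], [0, 0, 0, 0, 0, 0], [0, 0, 0, 0, 0, 0]]]'

```text
time: 10.27
tcp_pos: [0.4547, 0.1397, 0.2061]
orientation: [-90.0, -0.3, -9.6]
ft_force: [-0.0, -0.6, -0.2]
opening: 0.001
```

```bash
python3 - <<'E'
from h import *
s=env.observe();print(s["tcp_pos"],s["orientation"],s["joints"].round(0),s["time"])
n="wrist"
p,d=env.snapshot(n); cv2.imwrite("pics/w4.png",p); np.save("w4.npy",d)
import pickle; pickle.dump({k:s[k] for k in("tcp_pos","orientation")},open("s4.pkl","wb"))
E
```

```text
[0.45471383 0.13965819 0.20607083] [-89.95547712  -0.3138049   -9.63709914] [ 39.  31. -75. 115.  35.  61.  28.] 10.2667
```

View pics/w4.png

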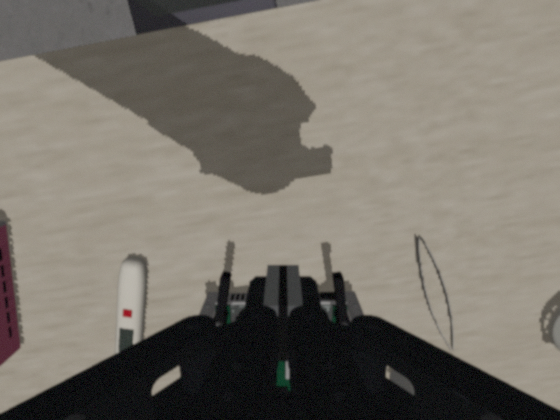

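```bash
cat > lev.py <<'E'
from h import *
f=np.array([.9858,-.1679]);l=np.array([.1679,.9858])
ps,mid=.5277,.2138
def way(side,a,r,w=.007,clear=0.):
    ps2=ps+max(0,(.7-a)/.7)*.006
    u=np.array([-np.sin(a),-np.cos(a)]);n=np.array([-np.cos(a),np.sin(a)])
    h=.011*abs(np.cos(a))+w*abs(np.sin(a))
    q=r*u+(.004+h+clear)*n
    return np.array([ps2+q[0], mid+side*(.054+q[1])])
def show(side,w=.007):
    s=env.observe();t=s["tcp_pos"];cur=np.array([f@t[:2],l@t[:2]]);print("cur s,l",cur.round(4),"z",t[2].round(4))
    prev=cur
    for a,r,c in [(1.38,.044,.012),(1.38,.044,0)]+[(a,.036+.008*a/1.38,0) for a in (1.15,.95,.75,.6,.45,.3,.15,0)]:
        x=way(side,a,r,w,c); print(a,x.round(4),"d(tool x,z)",(x-prev).round(4)); prev=x
E
python3 -c "
from lev import *
show(1)"
```

```text
cur s,l [0.424  0.2133] z 0.2048
1.38 [0.4798 0.284 ] d(tool x,z) [0.0557 0.0707]
1.38 [0.482  0.2722] d(tool x,z) [ 0.0023 -0.0118]
1.15 [0.4827 0.264 ] d(tool x,z) [ 0.0006 -0.0082]
0.95 [0.4846 0.2567] d(tool x,z) [ 0.0019 -0.0072]
0.75 [0.4879 0.2497] d(tool x,z) [ 0.0033 -0.007 ]
0.6 [0.4922 0.2448] d(tool x,z) [ 0.0043 -0.0049]
0.45 [0.4978 0.2404] d(tool x,z) [ 0.0056 -0.0044]
0.3 [0.5041 0.2366] d(tool x,z) [ 0.0064 -0.0038]
0.15 [0.5112 0.2337] d(tool x,z) [ 0.007  -0.0029]
0 [0.5187 0.2318] d(tool x,z) [ 0.0075 -0.0019]
```

Emit:
drive_tool --commands '[[[0.014, 0, 0.019, 0, 0, 0], [0.014, 0, 0.019, 0, 0, 0], [0.014, 0, 0.019, 0, 0, 0], [0.014, 0, 0.02, 0, 0, 0], [0, 0.03, 0, 0, 0, 0], [0, 0.03, 0, 0, 0, 0], [0, 0.03, 0, 0, 0, 0], [0, 0.025, 0, 0, 0, 0], [0, 0.015, 0, 0, 0, 0], [0, 0.007, 0, 0, 0, 0], [0, 0, 0, 0, 0, 0], [0, 0, 0, 0, 0, 0]]]'

```text
time: 11.32
tcp_pos: [0.521, 0.2067, 0.0677]
orientation: [-90.0, -0.0, -9.6]
ft_force: [0.7, 0.3, 0.2]
opening: 0.0
```

```bash
python3 - <<'E'
from lev import *
show(1)
p,d=env.snapshot("wrist"); cv2.imwrite("pics/w5.png",p)
p,d=env.snapshot("scene"); cv2.imwrite("pics/s5.png",cv2.resize(p[160:310,180:360],(720,600),interpolation=2))
E
```

```text
cur s,l [0.4789 0.2913] z 0.0677
1.38 [0.4798 0.284 ] d(tool x,z) [ 0.0009 -0.0073]
1.38 [0.482  0.2722] d(tool x,z) [ 0.0023 -0.0118]
1.15 [0.4827 0.264 ] d(tool x,z) [ 0.0006 -0.0082]
0.95 [0.4846 0.2567] d(tool x,z) [ 0.0019 -0.0072]
0.75 [0.4879 0.2497] d(tool x,z) [ 0.0033 -0.007 ]
0.6 [0.4922 0.2448] d(tool x,z) [ 0.0043 -0.0049]
0.45 [0.4978 0.2404] d(tool x,z) [ 0.0056 -0.0044]
0.3 [0.5041 0.2366] d(tool x,z) [ 0.0064 -0.0038]
0.15 [0.5112 0.2337] d(tool x,z) [ 0.007  -0.0029]
0 [0.5187 0.2318] d(tool x,z) [ 0.0075 -0.0019]
```

View pics/w5.png

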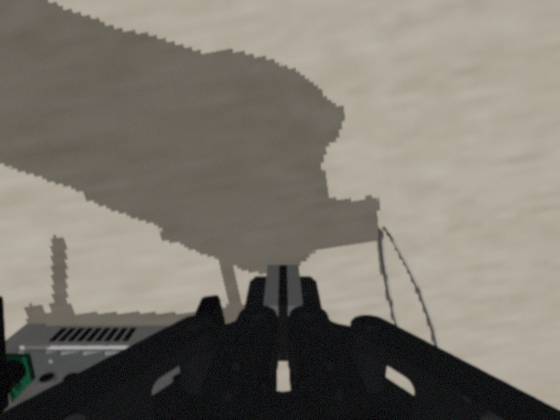

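View pics/s5.png

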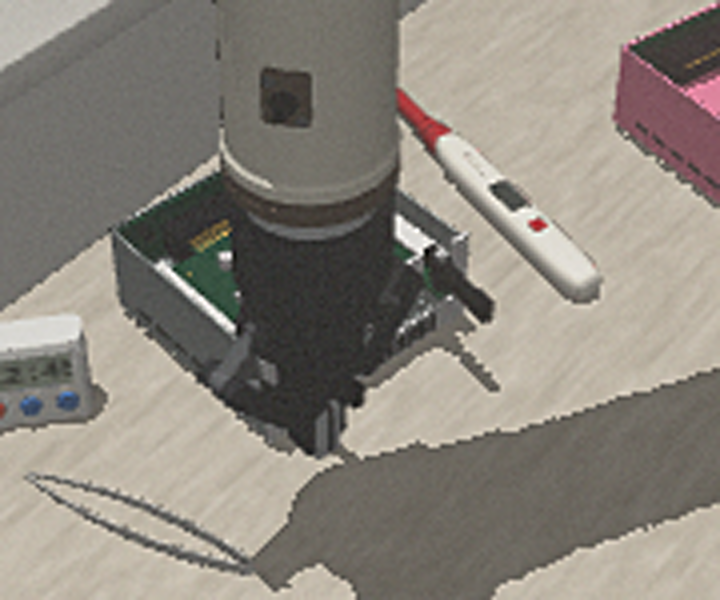

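The finger is just outside the left lever; the lever tab shows at (208,305) in the wrist view. I'll swing the lever in.

Emit:
drive_tool --commands '[[[0.001, 0, -0.007, 0, 0, 0], [0.001, 0, -0.004, 0, 0, 0], [0.001, 0, -0.004, 0, 0, 0], [0.001, 0, -0.004, 0, 0, 0], [0, 0, -0.004, 0, 0, 0], [0, 0, -0.004, 0, 0, 0], [0.001, 0, -0.004, 0, 0, 0], [0.001, 0, -0.003, 0, 0, 0], [0.002, 0, -0.004, 0, 0, 0], [0.002, 0, -0.003, 0, 0, 0]]]'

```text
time: 12.25
tcp_pos: [0.5237, 0.1636, 0.0672]
orientation: [-90.0, 0.0, -9.6]
ft_force: [0.0, 0.8, 0.4]
opening: 0.001
```

Emit:
drive_tool --commands '[[[0.002, 0, -0.0025, 0, 0, 0], [0.002, 0, -0.0025, 0, 0, 0], [0.003, 0, -0.002, 0, 0, 0], [0.003, 0, -0.002, 0, 0, 0]]]'

```text
time: 12.58
tcp_pos: [0.531, 0.1545, 0.0672]
orientation: [-89.9, 0.1, -9.5]
ft_force: [-6.3, 5.2, 1.6]
opening: -0.002
```

```bash
python3 - <<'E'
from lev import *
show(1);print(env.observe()["ft_force"])
p,d=env.snapshot("scene"); cv2.imwrite("pics/s6.png",cv2.resize(p[160:310,180:360],(720,600),interpolation=2))
E
```

```text
cur s,l [0.4975 0.2415] z 0.0672
1.38 [0.4798 0.284 ] d(tool x,z) [-0.0178  0.0425]
1.38 [0.482  0.2722] d(tool x,z) [ 0.0023 -0.0118]
1.15 [0.4827 0.264 ] d(tool x,z) [ 0.0006 -0.0082]
0.95 [0.4846 0.2567] d(tool x,z) [ 0.0019 -0.0072]
0.75 [0.4879 0.2497] d(tool x,z) [ 0.0033 -0.007 ]
0.6 [0.4922 0.2448] d(tool x,z) [ 0.0043 -0.0049]
0.45 [0.4978 0.2404] d(tool x,z) [ 0.0056 -0.0044]
0.3 [0.5041 0.2366] d(tool x,z) [ 0.0064 -0.0038]
0.15 [0.5112 0.2337] d(tool x,z) [ 0.007  -0.0029]
0 [0.5187 0.2318] d(tool x,z) [ 0.0075 -0.0019]
[-6.32961642  5.23169711  1.55325204]
```

View pics/s6.png

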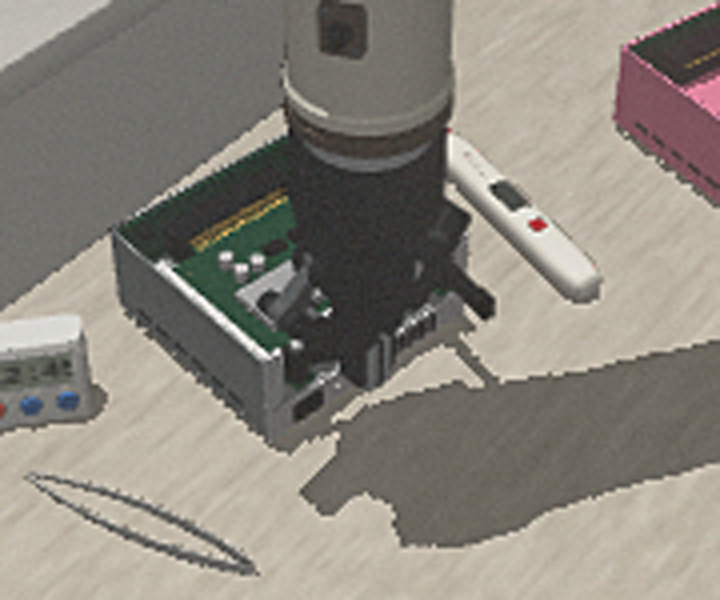

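The lever follows and the claw is engaging at about 8 N. I'll continue.

Emit:
drive_tool --commands '[[[0.0025, 0, -0.0015, 0, 0, 0], [0.0025, 0, -0.0015, 0, 0, 0], [0.0025, 0, -0.0015, 0, 0, 0], [0.0025, 0, -0.001, 0, 0, 0]]]'

```text
time: 12.97
tcp_pos: [0.5384, 0.1499, 0.0672]
orientation: [-89.8, 0.2, -9.4]
ft_force: [-6.9, 7.5, 1.3]
opening: -0.002
```

Emit:
drive_tool --commands '[[[0.0025, 0, -0.001, 0, 0, 0], [0.002, 0, -0.0005, 0, 0, 0], [0.002, 0, -0.0005, 0, 0, 0]]]'

```text
time: 13.22
tcp_pos: [0.5441, 0.1464, 0.0669]
orientation: [-89.9, 0.3, -9.4]
ft_force: [-7.4, 4.5, -0.7]
opening: 0.003
```

Emit:
drive_tool --commands '[[[0.002, 0, -0.0005, 0, 0, 0], [0.0015, 0, 0, 0, 0, 0]]]'

```text
time: 13.38
tcp_pos: [0.5474, 0.1448, 0.0667]
orientation: [-89.9, 0.3, -9.4]
ft_force: [-7.5, 5.3, 1.2]
opening: 0.0
```

Emit:
drive_tool --commands '[[[0.0015, 0, 0, 0, 0, 0], [0.0015, 0, 0, 0, 0, 0]]]'

```text
time: 13.55
tcp_pos: [0.5503, 0.144, 0.0667]
orientation: [-89.9, 0.3, -9.4]
ft_force: [-11.3, 6.4, 2.9]
opening: 0.001
```

Emit:
drive_tool --commands '[[[0.001, 0, 0, 0, 0, 0], [0.001, 0, 0, 0, 0, 0]]]'

```text
time: 13.72
tcp_pos: [0.5504, 0.1442, 0.0665]
orientation: [-90.0, 0.5, -9.4]
ft_force: [-13.3, 5.6, 4.7]
opening: 0.0
```

Emit:
drive_tool --commands '[[[0.001, 0, 0, 0, 0, 0], [0.001, 0, 0, 0, 0, 0]]]'

```text
time: 13.88
tcp_pos: [0.5506, 0.1443, 0.0662]
orientation: [-90.0, 0.6, -9.3]
ft_force: [-17.7, 5.8, 7.0]
opening: -0.001
```

The lever stopped hard at the predicted closed position (s=0.5185). I'll retract, look, and go over to the right side.

Emit:
drive_tool --commands '[[[-0.005, 0, 0, 0, 0, 0], [-0.015, 0, 0, 0, 0, 0], [-0.02, 0, 0, 0, 0, 0], [-0.02, -0.02, 0, 0, 0, 0], [-0.02, -0.03, 0, 0, 0, 0], [-0.02, -0.03, 0, 0, 0, 0], [0, -0.03, -0.01, 0, 0, 0], [0, -0.03, -0.01, 0, 0, 0], [0, 0, 0, 0, 0, 0], [0, 0, 0, 0, 0, 0]]]'

```text
time: 14.72
tcp_pos: [0.4571, 0.1371, 0.2088]
orientation: [-90.0, -0.2, -9.7]
ft_force: [0.5, 0.0, -0.4]
opening: -0.0
```

```bash
python3 - <<'E'
from lev import *
show(-1);s=env.observe();print(s["orientation"],s["joints"].round())
p,d=env.snapshot("scene"); cv2.imwrite("pics/s7.png",cv2.resize(p[160:310,180:360],(720,600),interpolation=2))
p,d=env.snapshot("wrist"); cv2.imwrite("pics/w7.png",p)
E
```

```text
cur s,l [0.4275 0.2119] z 0.2088
1.38 [0.4798 0.1436] d(tool x,z) [ 0.0522 -0.0683]
1.38 [0.482  0.1554] d(tool x,z) [0.0023 0.0118]
1.15 [0.4827 0.1636] d(tool x,z) [0.0006 0.0082]
0.95 [0.4846 0.1709] d(tool x,z) [0.0019 0.0072]
0.75 [0.4879 0.1779] d(tool x,z) [0.0033 0.007 ]
0.6 [0.4922 0.1828] d(tool x,z) [0.0043 0.0049]
0.45 [0.4978 0.1872] d(tool x,z) [0.0056 0.0044]
0.3 [0.5041 0.191 ] d(tool x,z) [0.0064 0.0038]
0.15 [0.5112 0.1939] d(tool x,z) [0.007  0.0029]
0 [0.5187 0.1958] d(tool x,z) [0.0075 0.0019]
[-90.02468143  -0.22065197  -9.72179561] [ 39.  31. -75. 115.  35.  61.  29.]
```

View pics/s7.png

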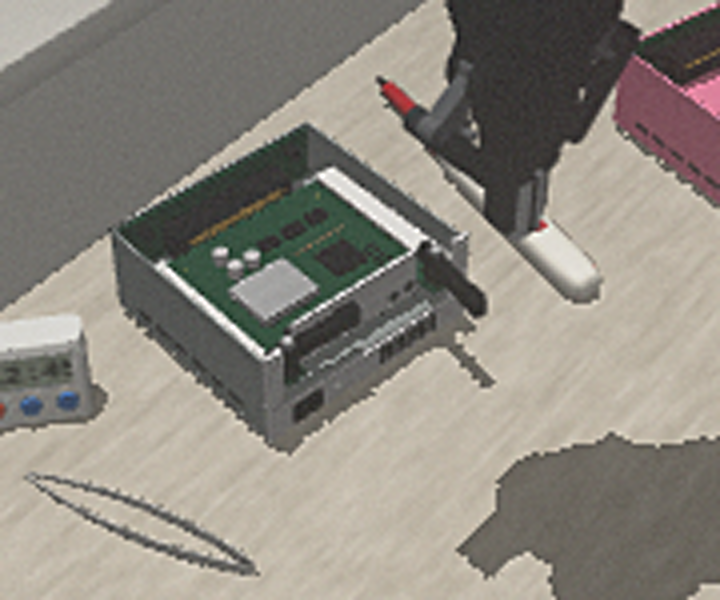

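View pics/w7.png

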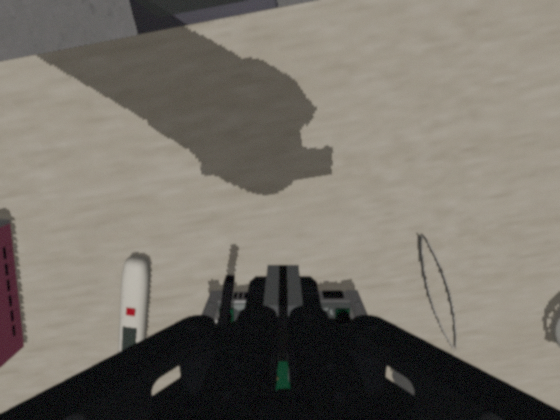

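The left lever lies flat along the panel at (325,330) in the scene crop; the right lever still points out. Now the mirror image on the right.

Emit:
drive_tool --commands '[[[0.014, 0, -0.019, 0, 0, 0], [0.014, 0, -0.019, 0, 0, 0], [0.014, 0, -0.019, 0, 0, 0], [0.014, 0, -0.019, 0, 0, 0], [0, 0.03, 0, 0, 0, 0], [0, 0.03, 0, 0, 0, 0], [0, 0.03, 0, 0, 0, 0], [0, 0.026, 0, 0, 0, 0], [0, 0.015, 0, 0, 0, 0], [0, 0.01, 0, 0, 0, 0], [0, 0, 0, 0, 0, 0], [0, 0, 0, 0, 0, 0]]]'

```text
time: 15.82
tcp_pos: [0.4976, 0.0546, 0.0658]
orientation: [-90.0, 0.1, -9.5]
ft_force: [1.0, 0.6, -0.3]
opening: -0.004
```

```bash
python3 - <<'E'
from lev import *
show(-1);print(env.observe()["ft_force"])
p,d=env.snapshot("scene"); cv2.imwrite("pics/s8.png",cv2.resize(p[160:310,180:360],(720,600),interpolation=2))
E
```

```text
cur s,l [0.4814 0.1374] z 0.0658
1.38 [0.4798 0.1436] d(tool x,z) [-0.0016  0.0063]
1.38 [0.482  0.1554] d(tool x,z) [0.0023 0.0118]
1.15 [0.4827 0.1636] d(tool x,z) [0.0006 0.0082]
0.95 [0.4846 0.1709] d(tool x,z) [0.0019 0.0072]
0.75 [0.4879 0.1779] d(tool x,z) [0.0033 0.007 ]
0.6 [0.4922 0.1828] d(tool x,z) [0.0043 0.0049]
0.45 [0.4978 0.1872] d(tool x,z) [0.0056 0.0044]
0.3 [0.5041 0.191 ] d(tool x,z) [0.0064 0.0038]
0.15 [0.5112 0.1939] d(tool x,z) [0.007  0.0029]
0 [0.5187 0.1958] d(tool x,z) [0.0075 0.0019]
[ 0.98283015  0.59209275 -0.31567577]
```

View pics/s8.png

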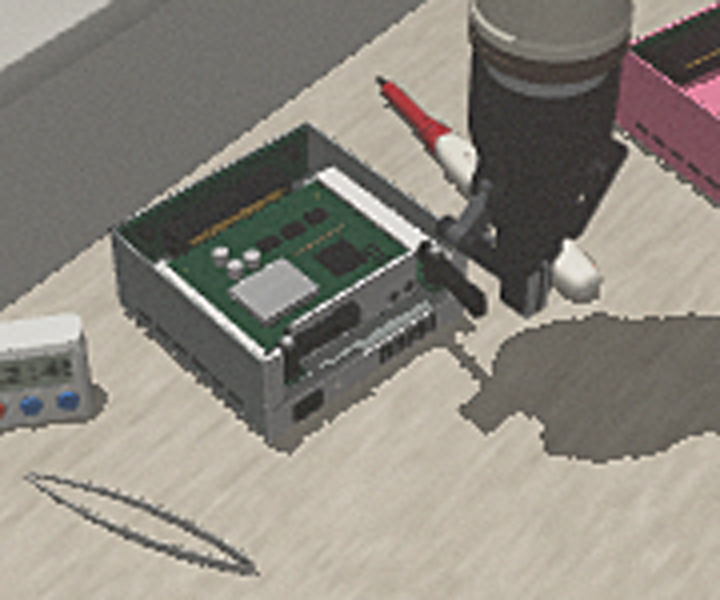

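The finger is outside the right lever. I'll sweep it in, with the path shifted about 5 mm forward because the card has moved in.

Emit:
drive_tool --commands '[[[0.001, 0, 0.006, 0, 0, 0], [0.001, 0, 0.004, 0, 0, 0], [0.002, 0, 0.004, 0, 0, 0], [0.001, 0, 0.004, 0, 0, 0], [0, 0, 0.004, 0, 0, 0], [0, 0, 0.004, 0, 0, 0], [0.001, 0, 0.004, 0, 0, 0], [0.001, 0, 0.003, 0, 0, 0], [0.002, 0, 0.004, 0, 0, 0], [0.002, 0, 0.003, 0, 0, 0]]]'

```text
time: 16.7
tcp_pos: [0.5157, 0.092, 0.0663]
orientation: [-90.0, 0.0, -9.6]
ft_force: [-1.1, -0.8, 0.8]
opening: 0.003
```

Emit:
drive_tool --commands '[[[0.002, 0, 0.0025, 0, 0, 0], [0.002, 0, 0.0025, 0, 0, 0], [0.003, 0, 0.002, 0, 0, 0], [0.003, 0, 0.002, 0, 0, 0]]]'

```text
time: 17.03
tcp_pos: [0.527, 0.0991, 0.0663]
orientation: [-90.0, 0.0, -9.6]
ft_force: [-1.5, -0.3, -0.4]
opening: -0.001
```

```bash
python3 - <<'E'
from lev import *
show(-1);print(env.observe()["ft_force"])
p,d=env.snapshot("scene"); cv2.imwrite("pics/s9.png",cv2.resize(p[160:310,180:360],(720,600),interpolation=2))
E
```

```text
cur s,l [0.5029 0.1862] z 0.0663
1.38 [0.4798 0.1436] d(tool x,z) [-0.0231 -0.0425]
1.38 [0.482  0.1554] d(tool x,z) [0.0023 0.0118]
1.15 [0.4827 0.1636] d(tool x,z) [0.0006 0.0082]
0.95 [0.4846 0.1709] d(tool x,z) [0.0019 0.0072]
0.75 [0.4879 0.1779] d(tool x,z) [0.0033 0.007 ]
0.6 [0.4922 0.1828] d(tool x,z) [0.0043 0.0049]
0.45 [0.4978 0.1872] d(tool x,z) [0.0056 0.0044]
0.3 [0.5041 0.191 ] d(tool x,z) [0.0064 0.0038]
0.15 [0.5112 0.1939] d(tool x,z) [0.007  0.0029]
0 [0.5187 0.1958] d(tool x,z) [0.0075 0.0019]
[-1.49515152 -0.33010854 -0.40945019]
```

View pics/s9.png

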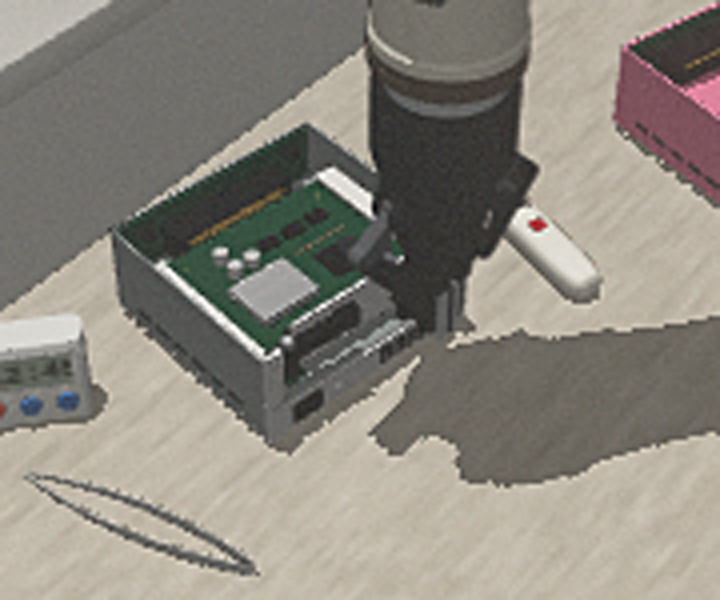

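Emit:
drive_tool --commands '[[[0.0025, 0, 0.0015, 0, 0, 0], [0.0025, 0, 0.0015, 0, 0, 0], [0.0025, 0, 0.0015, 0, 0, 0], [0.002, 0, 0.001, 0, 0, 0]]]'

```text
time: 17.42
tcp_pos: [0.5372, 0.1025, 0.0662]
orientation: [-90.0, 0.0, -9.6]
ft_force: [-2.3, -0.1, 0.5]
opening: -0.0
```

Emit:
drive_tool --commands '[[[0.002, 0, 0.001, 0, 0, 0], [0.002, 0, 0.001, 0, 0, 0], [0.0015, 0, 0, 0, 0, 0]]]'

```text
time: 17.67
tcp_pos: [0.5411, 0.1033, 0.0656]
orientation: [-90.1, 0.2, -9.6]
ft_force: [-6.9, -1.3, 1.0]
opening: 0.004
```

Emit:
drive_tool --commands '[[[0.001, 0, 0, 0, 0, 0], [0.001, 0, 0, 0, 0, 0]]]'

```text
time: 17.83
tcp_pos: [0.5429, 0.1031, 0.0657]
orientation: [-90.1, 0.2, -9.6]
ft_force: [-6.4, -0.6, 1.5]
opening: 0.001
```

Emit:
drive_tool --commands '[[[0.001, 0, 0, 0, 0, 0], [0.001, 0, 0, 0, 0, 0]]]'

```text
time: 18.0
tcp_pos: [0.5438, 0.1029, 0.0655]
orientation: [-90.1, 0.3, -9.5]
ft_force: [-10.3, -1.2, 4.3]
opening: 0.002
```

Emit:
drive_tool --commands '[[[0.001, 0, 0, 0, 0, 0], [0.001, 0, 0, 0, 0, 0]]]'

```text
time: 18.17
tcp_pos: [0.5439, 0.1028, 0.0652]
orientation: [-90.2, 0.5, -9.5]
ft_force: [-15.3, -0.5, 6.7]
opening: 0.003
```

Emit:
drive_tool --commands '[[[0.001, 0, 0, 0, 0, 0], [0.0005, 0, 0, 0, 0, 0]]]'

```text
time: 18.33
tcp_pos: [0.5441, 0.1028, 0.0649]
orientation: [-90.2, 0.6, -9.5]
ft_force: [-17.3, 0.5, 7.1]
opening: 0.002
```

Hard stop again, at s=0.519 and 17 N. I'll retract and inspect from above.

Emit:
drive_tool --commands '[[[-0.005, 0, 0, 0, 0, 0], [-0.015, 0, 0, 0, 0, 0], [-0.02, 0, 0, 0, 0, 0], [-0.01, -0.02, 0, 0, 0, 0], [0, -0.03, 0, 0, 0, 0], [0, -0.03, 0.005, 0, 0, 0], [0, -0.03, 0.005, 0, 0, 0], [0.01, -0.03, 0.005, 0, 0, 0], [0.01, -0.03, 0, 0, 0, 0], [0.01, -0.03, 0, 0, 0, 0], [0.01, -0.02, 0, 0, 0, 0], [0, 0, 0, 0, 0, 0], [0, 0, 0, 0, 0, 0]]]'

```text
time: 19.42
tcp_pos: [0.5445, 0.1192, 0.2876]
orientation: [-89.9, -0.2, -9.6]
ft_force: [-0.5, 0.3, -0.7]
opening: 0.003
```

```bash
python3 - <<'E'
from lev import *
s=env.observe();print(s["tcp_pos"],s["orientation"],s["joints"].round(),s["ft_force"])
p,d=env.snapshot("wrist"); cv2.imwrite("pics/w10.png",cv2.resize(p[150:330,190:380],(760,720),interpolation=2)[:600])
for t in ["panel_mid","lever_left_tip","lever_right_tip"]:
    for o in env.landmark_of("wrist",t)[:1]:
        w=c2w("wrist",o["position"],s); print(t,round(o["p"],2),w.round(4),"chassis x,y",f@w[:2]-.5957,l@w[:2]-mid)
p,d=env.snapshot("scene"); cv2.imwrite("pics/s10.png",cv2.resize(p[160:310,180:360],(720,600),interpolation=2))
for t in ["panel_mid","lever_left_tip","lever_right_tip","meter","timer","tweezers"]:
    for o in env.landmark_of("scene",t)[:2]:
        w=c2w("scene",o["position"]); print(t,round(o["p"],2),w.round(4),"chassis x,y",(f@w[:2]-.5957).round(4),(l@w[:2]-mid).round(4))
E
```

```text
[0.54445202 0.11920831 0.28762852] [-89.90649135  -0.19765495  -9.63708723] [ 38.  33. -74.  99.  34.  73.  37.] [-0.48011129  0.28471239 -0.7180282 ]
panel_mid 0.65 [0.568  0.1214 0.0563] chassis x,y -0.056199368287042084 0.0012539621943137291
lever_left_tip 0.77 [0.5608 0.133  0.0614] chassis x,y -0.06523496835398801 0.011457470155270155
lever_right_tip 0.97 [0.5623 0.1118 0.0606] chassis x,y -0.060208371231243896 -0.00914457817801645
panel_mid 0.79 [0.5665 0.1197 0.0544] chassis x,y -0.0573 -0.0006
lever_left_tip 0.51 [0.5575 0.1338 0.06  ] chassis x,y -0.0685 0.0117
lever_right_tip 0.6 [0.557  0.1082 0.0568] chassis x,y -0.0647 -0.0136
meter 0.62 [ 0.6078 -0.0566 -0.0048] chassis x,y 0.013 -0.1676
meter 0.58 [ 0.5873  0.2794 -0.0034] chassis x,y -0.0637 0.1603
timer 0.68 [ 0.6914  0.2527 -0.0034] chassis x,y 0.0434 0.1514
tweezers 0.53 [ 5.859e-01  2.770e-01 -4.000e-04] chassis x,y -0.0646 0.1576
```

View pics/w10.png

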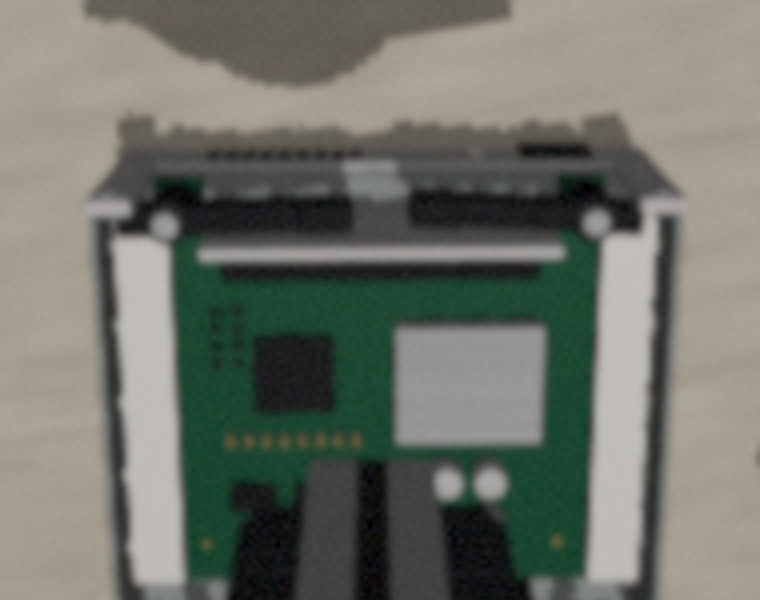

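View pics/s10.png

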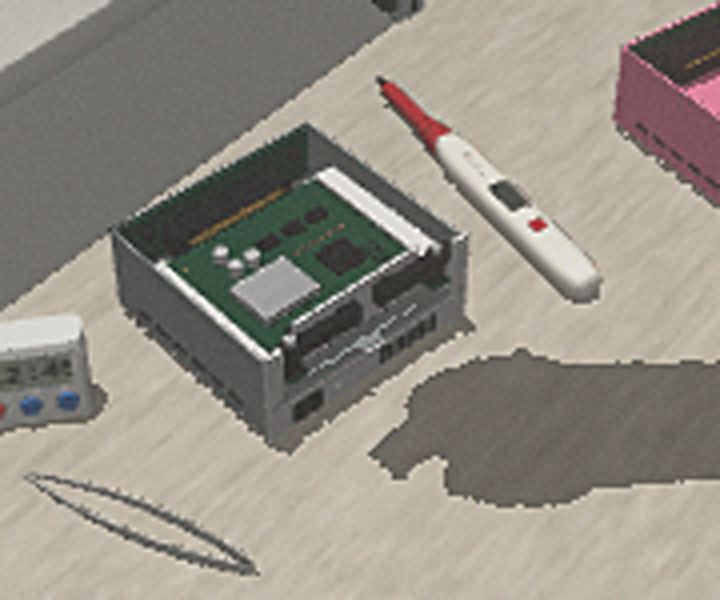

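Both levers lie flat across the panel in the wrist crop, at rows 195–235. The panel is at about -56 mm, and the meter, timer and tweezers are where they were. I'm handing the job in.

```bash
python3 -c "
from bench import env
print(env.observe()['time']);print(env.sign_off())"
```

```text
19.9667
the job is handed in; nothing more can be done
None
```

The sensor card is fully home and both ejector levers are closed flat along its front panel. I handed the job in at about 20 s of the 58 s allowed; sign-off gives no verdict.

- **Push:** I pushed the card straight in with the closed fingers on the middle of the panel. It stopped at the connector and the push force rose to about 18 N without further movement.
- **Levers:** I swung in the left lever, then the right, pressing each until it stopped hard at about 17–18 N.
- **Last checks:** The panel measured -56 to -57 mm in the chassis frame, against -56 mm for fully home. The lever tips were at y of about +12 and -9 to -14 mm, against ±13 mm closed. The arm was clear of everything.
- **Other items:** The meter, timer and tweezers measured within about 5 mm of where they started, which is within the camera error.
- **Disagreement:** The detector placed the left lever tip about 4–5 mm further out than the right. That is about the size of its error, and the close-up picture shows both levers equally flat.

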